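# Clear the way and open the insert drawer of the fitting station

## Task

I need to get at the finger inserts in the blue drawer of the fitting station, but the steel cubby flap has been left up in front of it and the black jig block lies in its way. Swing the flap down fully shut without slamming it, set the jig block flat on the zinc top of the station clear of the drawer's path and off the flap, and then pull the drawer by its handle all the way out to its stop. Do not run the drawer into the flap or the block, and leave the porcelain mould, the bronze reamer and the copper-coloured plug where they are.

Things in the scene. Friction and masses are not known exactly. Their poses are not given: they have to be found in the camera images.
- station: the fitting station, fixed to the counter, elsewhere each time: a low plinth with a pale grey zinc top, a blue drawer case (white top, black mat) on its back part. Origin: on the counter under the middle of its width; x points away from the worker, from the drawer's front into the case, y left, z up. In this frame the plinth spans x = -280 to 250 mm, y = -340 to 340, zinc top at z = 45
- flap: the cubby's dark steel flap, 130 mm long from its hinge, 150 mm wide, 3 mm thick, with a notch 40 mm wide, 15 mm deep in the middle of its free edge. Origin: hinge axis, mid-width, in the station's frame (-30, 65, 47.5) mm; hinge axis = its y, parallel to the station's y. The plate runs along its own -x; its z leaves the outer (upper) face, which looks towards the drawer when the flap is up
- flap_hinge (a joint): angle of the flap in rad: 0 shut flat, about 1.57 standing straight up, opening away from the worker towards the drawer, stop at 1.75. A stiff hinge (0.30 N m of friction): the flap stays at any angle and must be pushed all the way down. It starts between 1.1 and 1.65
- drawer_slide (a joint): how far the drawer is out (towards the station's -x), in m: 0 shut, 0.150 at its stop; starts up to 0.012. Slide friction 4 N, damping 10 N s/m; stays where it is left. On its way it sweeps y = -140 to 140 mm in the station's frame from 10 mm above the zinc; at the stop its front face is at x = -100 and the handle's outside at x = -150
- drawer: the blue drawer with an open-topped plywood box behind its front panel; the panel is 280 mm wide, 82 mm high, 8 mm thick. Origin: lower edge, middle, on the panel's outer face, 10 mm above the zinc; axes as the station's
- drawer_pull (a point): the drawer's brass bow handle: a level round bar 10 mm thick, 120 mm long, with a 10 mm leg at each end. Origin: middle of the bar, on its axis, 45 mm in front of the drawer's face, 70 mm above the zinc (when shut, station frame (5, 0, 115) mm); 40 mm is free between bar and face, open from above (the case top is 30 mm above the bar's axis). y along the bar, x into the case
- jig_block: black nylon drilling jig block, 110 x 60 x 45 mm (x, y, z), with three brass bushes in its top, about 0.34 kg. Origin: centre of its underside. It starts on the zinc at the right of the flap, in the drawer's path; its far end may lie under the drawer's handle, the underside of whose bar is 65 mm above the zinc
- insert_mould: white porcelain insert mould, 95 x 65 x 40 mm (x, y, z), two cavities in its top. Origin: centre of its underside. To be left alone
- finger_reamer: bronze taper reamer with a steel cross handle, lying along its x: from -78 to 85 mm; cross bar 72 mm long (along y) at x = -66 mm, 22 mm high. Origin: on the zinc under its middle. To be left alone
- resin_plug: copper-coloured resin plug, an upright cylinder 36 mm in diameter and 70 mm high. Origin: centre of its underside. To be left alone
- case_edge (a point): middle of the upper front edge of the drawer case. In the station's frame (46, 0, 145) mm; the case spans x = 46 to 252, y = -158 to 158, from the zinc (z = 45) up to z = 145
- cubby (a point): middle of the cubby's mouth at zinc height, in the station's frame (-95, 65, 45) mm. The cubby is an open hole x = -155 to -35, y = 0 to 130, 39 mm deep, which the shut flap covers
There are look-alikes about, which are no part of the job. What is meant by the jig_block is not green, and is the smaller of those in its own colour.

How it is judged:
By the outcome, as a careful person would: the job done as asked, in the order asked, and still so for the second after the job is handed in, with the robot touching nothing.
It also fails if it takes over 58 s, if anything falls off the work surface, if the arm or the gripper's body presses on something with over 40 N, if the wrist force passes 120 N, or if a joint passes its speed limit or range.

## Robot

A 6-joint arm with a two-finger parallel gripper is mounted at the origin on the work surface. World frame = base frame: x ahead of the robot, y to its left, z up, the work surface at z = 0. Lengths are in m, angles in rad, forces in N, time in s.
With the tool pointing down it reaches from about 0.325 to 0.925 m from the base axis. Payload 3.1 kg.
Tool frame: the origin (TCP) lies midway between the tips of the shut fingers; the grasp point (between the pads) lies 19 mm behind it; z points along the fingers, y is the line along which they close (so a half turn about z gives the same grasp; the last joint's range is limited). The gripper opens to 85 mm and grips with 20 to 120 N. Pads are 22 mm wide; open, the fingers measure 114 mm over their backs; the gripper's body (76 mm by 85 mm) begins 54 mm behind the grasp point. The pads swing forward as they close: fully open they stand 13 mm farther back than shut.
Start: joints at [-1.439, 0.217, 1.613, -0, 1.311, -0.112], TCP at [0.151, -0.607, 0.231] pointing down, gripper open.
Joint ranges: [-2.75, 2.75], [-0.78, 2.1], [0.31, 2.55], [-1.13, 4.27], [0.13, 2.63], [-2.58, 2.58]. Speed limits (rad/s): [2.79, 2.79, 3.14, 3.14, 3.14, 3.14].

## Interface

Orientations are given as a 3x3 rotation matrix whose columns are the frame's x, y, z axes.
In Python, from cell import r gives the robot as it stands. The module is installed in compiled form; this text tells all that it offers.
- The arm moves only by the tool apply_moves, never from a script. Its argument "moves" is text: rows parted by semicolons, each of 4 numbers parted by spaces: the shift along the world's x, y, z scaled (see below), then the turn about the world's z scaled (see below). In form: x y z twist; .... A call has 1 to 5 rows; each row shifts and turns the commanded pose from where the row before left it; what a row does not reach is not made up. The controller multiplies each number of a shift by 0.5 m and each number of a turn by 4 degrees. A row lasts 1/12 s, in which the tool goes at most 41.7 mm and 7.16 degrees, less where a joint would pass 70% of its speed; a pose out of reach is approached as far as the arm can. A call with a number of a shift or a turn outside -1 to 1 is refused whole. A call with a gripper value outside its range is refused whole. "claw" is the finger opening in mm, from 0 to 85.4, set as the call begins (left out, the last holds). The fingers move at their own pace and stop on an object; "squeeze" is the grip in N (left out, the last holds). Time passes only in rows, so rows that do not move let the fingers close. It gives the time, the measured TCP pose, the force, the opening and the grip force at its end, in the units of the state.
- r.get_state(): the state, without advancing time (a new reading comes with each control period).
- r.capture(name): name is "side" or "top" or "wrist"; returns (picture, depth): 480x640x3 uint8, red, green, blue; 480x640 float32, m along the optical axis (not along the pixel's ray), 0 where there is no reading.
- r.calibration(name): a dict with "camera_matrix" (3x3 intrinsics, pixels), "R" (3x3) and "t" (3): a world point X has camera coordinates R X + t; the wrist camera has in their place "tool_from_camera" (4x4, takes a point from camera to tool coordinates, whose origin is the TCP and whose axes are the flange's). Camera axes: x right, y down, z forward; pixel columns grow to the right and rows downward; lengths in m; the calibration is good to about 2 mm. A picture is of the moment at which its call begins: read the wrist's pose just before it. calibration takes no time and is no camera call.
- r.finish_job(): hands the job in; it is judged then, once.
The state is a dict: "time": time; "joints": joint angles; "joint_velocities": joint speeds; "tau": joint torques, N m; "eef_pos": TCP position; "orientation": TCP orientation; "contact_force": force on the tool from outside, world axes, zero at the start; "ft_torque": the same for the moment, N m; "finger_gap": finger opening in m; "finger_force": force on a finger pad.
Only numpy, scipy, OpenCV 4.12 (cv2) and the standard library are available. Lean on these libraries where they do the work, as an engineer would, in place of code of your own. Each camera call takes 0.05 s, during which the arm holds its last target. There are 200 camera calls.

## Working session

There is one attempt and no reset: what is moved stays moved. The work goes in short steps, Python scripts to look and compute and a tool call to move; the robot and the scene stay as the last step left them, time stands still between calls to the robot, and variables do not carry over. Pictures are saved under pics/ and viewed, at most 10 in all, crops included, and the job is handed in when it is done.

Besides the shell and the picture viewer there is one more tool, called as a command line: name --argument value ..., lists and objects as JSON in quotes. apply_moves: Moves the arm, as the interface text tells. Its arguments: {"type":"object","properties":{"moves":{"type":"string"},"claw":{"type":"number"},"squeeze":{"type":"number"}},"required":["moves"]}

```bash
mkdir -p pics
cat > h.py <<'E'
import numpy as np, cv2
from cell import r
def cap(n):
    s=r.get_state(); p,d=r.capture(n); c=r.calibration(n)
    K=np.array(c["camera_matrix"])
    if n=="wrist":
        T=np.array(c["tool_from_camera"]); Rt=np.array(s["orientation"])
        A=Rt@T[:3,:3]; b=Rt@T[:3,3]+np.array(s["eef_pos"])
    else:
        R=np.array(c["R"]); A=R.T; b=-R.T@np.array(c["t"])
    return p,d,K,A,b
def cloud(d,K,A,b):
    v,u=np.mgrid[:480,:640]
    P=np.stack([(u-K[0,2])/K[0,0]*d,(v-K[1,2])/K[1,1]*d,d],-1)
    W=P@A.T+b; W[d==0]=np.nan
    return W
E
python3 - <<'E'
from h import *
np.set_printoptions(precision=4,suppress=True)
for n in("top","side"):
    p,d,K,A,b=cap(n); np.savez(n+".npz",p=p,W=cloud(d,K,A,b),K=K,A=A,b=b)
    cv2.imwrite(f"pics/{n}.png",p[...,::-1]); print(n,b,A[:,2])
E
```

```text
top [ 0.3916 -0.0782  1.2842] [ 0.0635 -0.0116 -0.9979]
side [0.0262 0.5973 0.736 ] [ 0.4303 -0.6689 -0.6061]
```

View pics/top.png

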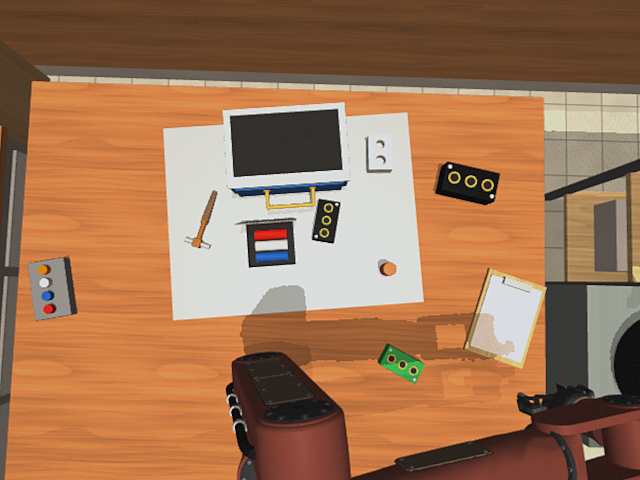

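View pics/side.png

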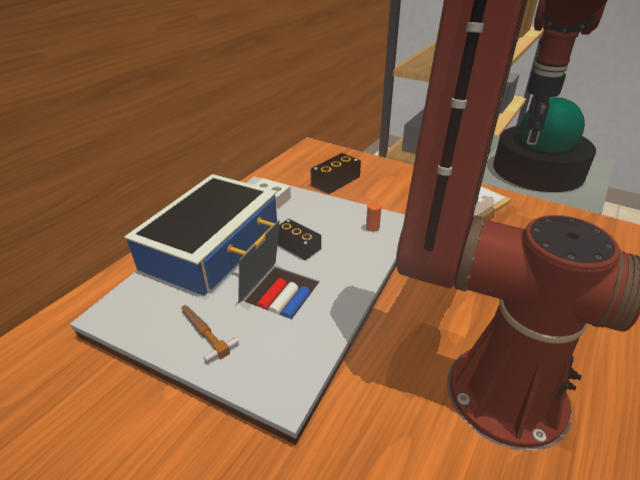

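Candidates for the jig block in the top picture are the black block on the zinc (326,221), the larger black block on the counter (468,184) and the green block (401,363). I choose (326,221): it's black, the smaller of the two, and sits right of the flap with its far end near the handle. The flap stands at about (266,222), the reamer is at (203,220), the mould at (379,153) and the plug at (388,268).

Run:
```python
from h import *
np.set_printoptions(precision=4,suppress=True)
z=np.load("top.npz"); p=z["p"];W=z["W"]
def rect(m,name):
    P=W[m][:,:2].astype(np.float32); rc=cv2.minAreaRect(P); print(name,m.sum(),rc, np.median(W[m][:,2])); return rc
X=W[...,2]
roi=np.zeros((480,640),bool)
def R(u0,u1,v0,v1):
    m=np.zeros((480,640),bool); m[v0:v1,u0:u1]=1; return m
def big(m):
    n,l,s,_=cv2.connectedComponentsWithStats(m.astype(np.uint8)); return l==1+np.argmax(s[1:,4])
a=big((X>.036)&(X<.054)&R(140,440,90,330)); rc=rect(a,"zinc"); print(cv2.boxPoints(rc))
a=big((X>.135)&(X<.155)&R(200,370,90,215)); rc=rect(a,"case"); print(cv2.boxPoints(rc))
a=big((X>.08)&(X<.1)&R(308,345,192,248)); rc=rect(a,"jig"); print(cv2.boxPoints(rc))
a=big((X>.075)&(X<.1)&R(362,395,130,175)); rect(a,"mould")
a=big((X>.10)&(X<.13)&R(375,400,255,285)); rect(a,"plug")
a=big((X>.05)&(X<.08)&R(180,222,185,255)); rect(a,"reamer")
hsv=cv2.cvtColor(p,cv2.COLOR_RGB2HSV)
a=(hsv[...,0]>18)&(hsv[...,0]<32)&(hsv[...,1]>120)&R(258,320,185,212); Q=W[a]; print("handle",a.sum(),np.nanmedian(Q,0))
c=cv2.resize(p[90:330,160:440],None,fx=2.8,fy=2.4); cv2.imwrite("pics/crop.png",cv2.resize(p[180:285,220:400],(800,467),interpolation=cv2.INTER_CUBIC)[...,::-1])
```

```text
zinc 32866 ((0.5722360014915466, -0.02071160078048706), (0.5344461798667908, 0.6878861784934998), 5.6139445304870605) 0.04389835176930801
[[ 0.2726  0.2954]
 [ 0.3399 -0.3891]
 [ 0.8718 -0.3369]
 [ 0.8045  0.3477]]
case 9818 ((0.7339386940002441, -0.0048228055238723755), (0.21346905827522278, 0.3167542815208435), 5.624032497406006) 0.14472658436736974
[[ 0.6122  0.1423]
 [ 0.6432 -0.1729]
 [ 0.8557 -0.152 ]
 [ 0.8246  0.1633]]
jig 918 ((0.552085280418396, -0.11480607092380524), (0.05998403578996658, 0.11071555316448212), 82.02154541015625) 0.0888549876510435
[[ 0.4931 -0.1368]
 [ 0.6027 -0.1522]
 [ 0.6111 -0.0928]
 [ 0.5014 -0.0774]]
mould 720 ((0.7417577505111694, -0.25647732615470886), (0.09523571282625198, 0.06535694003105164), 1.5424811840057373) 0.08312281569341984
plug 152 ((0.42615750432014465, -0.2819143533706665), (0.03371656313538551, 0.03342607989907265), 78.26274108886719) 0.1130490037066253
reamer 486 ((0.5456651449203491, 0.20433716475963593), (0.07095060497522354, 0.162196546792984), 64.0005111694336) 0.06111634976144109
handle 235 [ 0.5867 -0.018   0.1182]
```

View pics/crop.png

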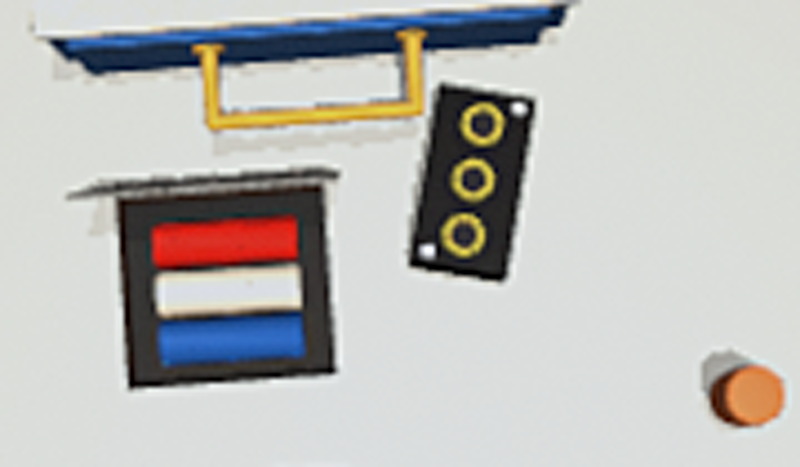

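The crop shows a small black block with three brass bushes at about (472,180), next to the handle's right leg (412,70) but not under the bar. The upright flap is edge-on at (200,185). Next I measure the flap angle and the handle in the station frame.

```bash
cat >> h.py <<'E'
th=np.radians(5.62); O=np.array([.586,-.0194]); C=np.array([[np.cos(th),-np.sin(th)],[np.sin(th),np.cos(th)]])
def st(W): # world->station
    return np.concatenate([(W[...,:2]-O)@C, W[...,2:3]],-1)
def wo(x,y): return O+C@np.array([x,y])
E
python3 - <<'E'
from h import *
np.set_printoptions(precision=4,suppress=True)
for n in("top","side"):
    z=np.load(n+".npz"); S=st(z["W"]); p=z["p"]; hsv=cv2.cvtColor(p,cv2.COLOR_RGB2HSV)
    x,y,zz=S[...,0],S[...,1],S[...,2]
    g=(y>0)&(y<130)&(zz>.07)&(zz<.2)&(x<-.008)&(x>-.12)
    if g.sum()>30:
        f=np.polyfit(zz[g]-.0475,x[g],1); print(n,"flap",g.sum(),f,"ang",np.pi/2+np.arctan(f[0]),y[g].min(),y[g].max(),zz[g].max())
    h=(hsv[...,0]>18)&(hsv[...,0]<32)&(hsv[...,1]>120)&(abs(y)<.08)&(zz>.1)&(zz<.13)&(x>-.03)&(x<.05)
    b=h&(x<np.nanpercentile(x[h],5)+.012)
    print("bar",h.sum(),np.nanmedian(S[b],0),x[b].min(),x[b].max(),y[h].min(),y[h].max(),zz[b].max())
    c=(zz>.15-.012)&(zz<.155)&(abs(y)<.14)&(x>0)&(x<.3); print("case edge x",np.percentile(x[c],[.5,1,2,5,50]),np.median(zz[c]))
    k=(abs(zz-.0445)<.004)&(x<-.2)&(x>-.32)&(abs(y)<.2); print("plinth near edge",np.percentile(x[k],[.3,1]) if k.any() else 0)
    k=(abs(zz-.0445)<.004)&(x<.0)&(x>-.2)&(abs(y)>.2); 
    if k.any(): print("plinth y",y[k].min(),y[k].max())
for q in [(0,.112),(-.13,.112),(-.02,.112)]: print(q,wo(*q))
print(r.get_state()["orientation"])
E
```

```text
top flap 124 [-0.0435 -0.0412] ang 1.5272761847349847 0.0023538877431599015 0.26518270639878005 0.17801905923562367
bar 232 [-0.0038  0.0005  0.1183] -0.0074912836734999325 0.005324825996426134 -0.06409025660283517 0.06700505841665215 0.12473368092164594
case edge x [0.0476 0.0486 0.0505 0.0564 0.1488] 0.14492570765594204
plinth near edge [-0.2806 -0.28  ]
plinth y -0.5560380303055564 0.718318587965332
side flap 1253 [-0.1564 -0.0291] ang 1.415642257499728 0.00010735152467227212 0.1422670508637946 0.177131087598282
bar 173 [-0.0033  0.0072  0.1186] -0.007798105190671009 0.005452657777791125 -0.06106625996079113 0.06940351253250865 0.1215406621952515
case edge x [0.0478 0.0484 0.0493 0.0533 0.1416] 0.1453968331028187
plinth near edge [-0.2807 -0.2803]
plinth y -0.5590015179213735 0.34499914810228133
(0, 0.112) [0.575  0.0921]
(-0.13, 0.112) [0.4457 0.0793]
(-0.02, 0.112) [0.5551 0.0901]
[[ 0.9704  0.2414 -0.0003]
 [ 0.2414 -0.9704  0.0022]
 [ 0.0002 -0.0022 -1.    ]]
```

apply_moves --moves "0.034 0.056 0.004 -0.42; 0.034 0.056 0.004 -0.42; 0.034 0.056 0.004 -0.42; 0.034 0.056 0.004 -0.42; 0.034 0.056 0.004 -0.42" --claw 0 --squeeze 30

```text
time: 0.52
eef_pos: [0.2362, -0.4647, 0.2406]
orientation: [[0.995, 0.095, -0.0], [0.095, -0.995, 0.001], [-0.0, -0.001, -1.0]]
contact_force: [-0.1, 0.1, -0.6]
finger_gap: 0.0252
finger_force: 0.0
```

apply_moves --moves "0.034 0.056 0 0; 0.034 0.056 0 0; 0.034 0.056 0 0; 0.034 0.056 0 0; 0.034 0.056 0 0"

```text
time: 0.93
eef_pos: [0.3212, -0.3247, 0.2408]
orientation: [[0.995, 0.097, -0.0], [0.097, -0.995, 0.001], [-0.0, -0.001, -1.0]]
contact_force: [1.0, -0.2, -0.0]
finger_gap: -0.0001
finger_force: 0.0
```

apply_moves --moves "0.034 0.056 0 0; 0.034 0.056 0 0; 0.034 0.056 0 0; 0.034 0.056 0 0; 0.034 0.056 0 0"

```text
time: 1.35
eef_pos: [0.4061, -0.1848, 0.2409]
orientation: [[0.995, 0.097, -0.0], [0.097, -0.995, 0.0], [-0.0, -0.0, -1.0]]
contact_force: [-0.4, -0.5, -0.2]
finger_gap: 0.0003
finger_force: 0.0
```

apply_moves --moves "0.034 0.056 0 0; 0.034 0.056 0 0; 0.034 0.056 0 0; 0.034 0.056 0 0; 0.034 0.056 0 0"

```text
time: 1.77
eef_pos: [0.4911, -0.0448, 0.2409]
orientation: [[0.995, 0.097, -0.001], [0.097, -0.995, 0.0], [-0.001, -0.0, -1.0]]
contact_force: [1.0, -0.2, 0.3]
finger_gap: 0.0002
finger_force: 0.0
```

apply_moves --moves "0.034 0.056 0 0; 0.034 0.056 0 0; 0.034 0.056 0 0; 0.034 0.056 0 0; 0.034 0.056 0 0"

```text
time: 2.18
eef_pos: [0.5761, 0.0951, 0.2406]
orientation: [[0.995, 0.097, -0.001], [0.097, -0.995, -0.0], [-0.001, 0.0, -1.0]]
contact_force: [0.5, -0.8, 0.9]
finger_gap: -0.0001
finger_force: 0.0
```

apply_moves --moves "0 0 -0.05 0; 0 0 -0.05 0; 0 0 -0.05 0; 0 0 -0.05 0; 0 0 -0.01 0"

```text
time: 2.6
eef_pos: [0.5715, 0.0935, 0.1305]
orientation: [[0.995, 0.097, -0.01], [0.097, -0.995, -0.0], [-0.01, -0.001, -1.0]]
contact_force: [-1.7, -0.1, -0.8]
finger_gap: 0.0002
finger_force: 0.0
```

Run:
```python
from h import *
t=np.r_[1.42:0.2:-.06,np.linspace(.2,0,6)]; s=.09;n=.0015
x=-.030-s*np.cos(t)+n*np.sin(t)+.011; z=.0475+s*np.sin(t)+n*np.cos(t)
P=np.array([wo(a,.112) for a in x]); P=np.c_[P,z]
print(P[0]); D=np.diff(P,axis=0)/.5
for i,d in enumerate(D): print("%.2f"%t[i+1],"%.3f %.3f %.3f"%tuple(d),P[i+1].round(4))
```

```text
[0.54414368 0.08902215 0.136704  ]
1.36 -0.011 -0.001 -0.002 [0.5388 0.0885 0.1358]
1.30 -0.010 -0.001 -0.002 [0.5336 0.088  0.1346]
1.24 -0.010 -0.001 -0.003 [0.5284 0.0875 0.1331]
1.18 -0.010 -0.001 -0.004 [0.5234 0.087  0.1313]
1.12 -0.010 -0.001 -0.004 [0.5184 0.0865 0.1292]
1.06 -0.010 -0.001 -0.005 [0.5136 0.086  0.1267]
1.00 -0.009 -0.001 -0.005 [0.509  0.0856 0.124 ]
0.94 -0.009 -0.001 -0.006 [0.5045 0.0851 0.1211]
0.88 -0.009 -0.001 -0.006 [0.5002 0.0847 0.1178]
0.82 -0.008 -0.001 -0.007 [0.4961 0.0843 0.1143]
0.76 -0.008 -0.001 -0.007 [0.4922 0.0839 0.1106]
0.70 -0.007 -0.001 -0.008 [0.4886 0.0836 0.1066]
0.64 -0.007 -0.001 -0.008 [0.4852 0.0832 0.1025]
0.58 -0.006 -0.001 -0.009 [0.482  0.0829 0.0981]
0.52 -0.006 -0.001 -0.009 [0.4791 0.0826 0.0935]
0.46 -0.005 -0.001 -0.009 [0.4765 0.0824 0.0888]
0.40 -0.005 -0.000 -0.010 [0.4742 0.0821 0.0839]
0.34 -0.004 -0.000 -0.010 [0.4722 0.0819 0.0789]
0.28 -0.003 -0.000 -0.010 [0.4705 0.0818 0.0738]
0.22 -0.003 -0.000 -0.010 [0.469  0.0816 0.0686]
0.20 -0.001 -0.000 -0.004 [0.4686 0.0816 0.0669]
0.16 -0.001 -0.000 -0.007 [0.4679 0.0815 0.0633]
0.12 -0.001 -0.000 -0.007 [0.4674 0.0815 0.0598]
0.08 -0.001 -0.000 -0.007 [0.467  0.0814 0.0562]
0.04 -0.001 -0.000 -0.007 [0.4667 0.0814 0.0526]
0.00 -0.000 -0.000 -0.007 [0.4666 0.0814 0.049 ]
```

apply_moves --moves "0 0 0 0; -0.012 -0.002 0.003 0; -0.012 -0.002 0.003 0; -0.012 -0.002 0.003 0; -0.014 -0.002 0.003 0"

```text
time: 3.02
eef_pos: [0.5515, 0.0894, 0.1444]
orientation: [[0.995, 0.097, 0.003], [0.097, -0.995, 0.0], [0.003, 0.0, -1.0]]
contact_force: [-0.8, 0.0, 0.2]
finger_gap: 0.0002
finger_force: 0.0
```

apply_moves --moves "-0.007 -0.002 -0.005 0; -0.007 -0.001 -0.005 0; -0.011 -0.001 -0.002 0; -0.010 -0.001 -0.002 0; -0.010 -0.001 -0.003 0"

```text
time: 3.43
eef_pos: [0.5289, 0.0863, 0.1344]
orientation: [[0.995, 0.097, 0.002], [0.097, -0.995, -0.0], [0.002, 0.0, -1.0]]
contact_force: [1.2, -0.1, 2.2]
finger_gap: -0.0002
finger_force: 1.4
```

apply_moves --moves "-0.010 -0.001 -0.004 0; -0.010 -0.001 -0.004 0; -0.010 -0.001 -0.005 0; -0.009 -0.001 -0.005 0; -0.009 -0.001 -0.006 0"

```text
time: 3.85
eef_pos: [0.5037, 0.0839, 0.1212]
orientation: [[0.995, 0.097, -0.0], [0.097, -0.995, -0.0], [-0.0, 0.0, -1.0]]
contact_force: [2.4, -1.2, 0.8]
finger_gap: 0.0003
finger_force: 1.1
```

Contact is light and as expected, so I carry on along the arc.

apply_moves --moves "-0.009 -0.001 -0.006 0; -0.008 -0.001 -0.007 0; -0.008 -0.001 -0.007 0; -0.007 -0.001 -0.008 0; -0.007 -0.001 -0.008 0"

```text
time: 4.27
eef_pos: [0.4843, 0.0818, 0.1033]
orientation: [[0.995, 0.097, -0.0], [0.097, -0.995, 0.001], [-0.0, -0.001, -1.0]]
contact_force: [1.8, 1.7, 0.1]
finger_gap: 0.0002
finger_force: 1.0
```

apply_moves --moves "-0.006 -0.001 -0.009 0; -0.006 -0.001 -0.009 0; -0.005 0 -0.009 0; -0.005 0 -0.010 0; -0.004 0 -0.010 0"

```text
time: 4.68
eef_pos: [0.4713, 0.0801, 0.0797]
orientation: [[0.995, 0.097, -0.001], [0.097, -0.995, -0.001], [-0.001, 0.001, -1.0]]
contact_force: [0.3, -0.0, 0.9]
finger_gap: 0.0002
finger_force: 0.8
```

apply_moves --moves "-0.003 0 -0.010 0; -0.003 0 -0.010 0; -0.001 0 -0.006 0; -0.001 0 -0.005 0; -0.001 0 -0.005 0"

```text
time: 5.1
eef_pos: [0.4669, 0.0804, 0.0618]
orientation: [[0.995, 0.097, -0.001], [0.097, -0.995, -0.0], [-0.001, -0.0, -1.0]]
contact_force: [-0.3, -1.1, 1.6]
finger_gap: -0.0
finger_force: 0.8
```

apply_moves --moves "0 0 -0.004 0; 0 0 -0.004 0; 0 0 -0.004 0; 0 0 -0.003 0; 0 0 -0.003 0"

```text
time: 5.52
eef_pos: [0.4672, 0.0806, 0.0531]
orientation: [[0.995, 0.097, -0.0], [0.097, -0.995, 0.0], [-0.0, -0.0, -1.0]]
contact_force: [-1.0, 0.4, 1.4]
finger_gap: -0.0001
finger_force: 0.8
```

apply_moves --moves "0 0 -0.003 0; 0 0 -0.003 0; 0 0 -0.002 0; 0 0 -0.002 0; 0 0 -0.002 0"

```text
time: 5.93
eef_pos: [0.4673, 0.0806, 0.0487]
orientation: [[0.995, 0.097, -0.002], [0.097, -0.995, 0.0], [-0.002, -0.0, -1.0]]
contact_force: [-8.3, 0.1, 20.3]
finger_gap: -0.0001
finger_force: 10.1
```

apply_moves --moves "0 0 0.01 0; 0 0 0.04 0; 0 0 0.07 0; 0 0 0.07 0; 0 0 0.07 0"

```text
time: 6.35
eef_pos: [0.4671, 0.0804, 0.1783]
orientation: [[0.995, 0.097, -0.0], [0.097, -0.995, -0.0], [-0.0, 0.0, -1.0]]
contact_force: [1.5, -0.8, -0.8]
finger_gap: -0.0002
finger_force: 0.0
```

Run:
```python
from h import *
for n in ("side","top"):
    p,d,K,A,b=cap(n); S=st(cloud(d,K,A,b)); cv2.imwrite(f"pics/{n}2.png",p[...,::-1])
    g=(S[...,1]>0)&(S[...,1]<.13)&(S[...,0]>-.15)&(S[...,0]<-.04)&(S[...,2]<.1)
    Q=S[g]; print(n,g.sum(),np.percentile(Q[:,2],[5,50,95]),np.polyfit(-.03-Q[:,0],Q[:,2],1))
```

```text
side 2050 [0.04599294 0.04843882 0.05049013] [-0.02759302  0.04960172]
top 1364 [0.04296723 0.04771402 0.05179601] [-0.06278282  0.05061572]
```

View pics/side2.png

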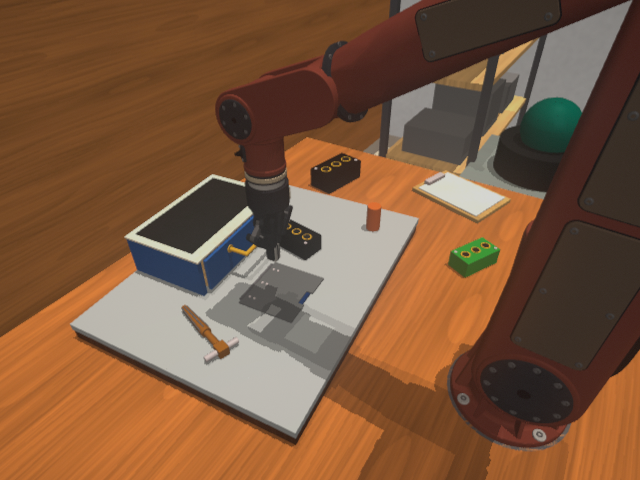

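The flap is down flat: plate top at about 48 mm, and the insert shows only through the notch at (307,298). The jig block is at (300,237), unmoved. Next I go above it.

apply_moves --moves "0.0145 -0.043 0 -0.38; 0.0145 -0.043 0 -0.38; 0.0145 -0.043 0 -0.38; 0.0145 -0.043 0 -0.38; 0.0145 -0.043 0 -0.38" --claw 84

```text
time: 6.87
eef_pos: [0.5039, -0.028, 0.1766]
orientation: [[0.999, -0.037, 0.0], [-0.037, -0.999, -0.0], [0.0, 0.0, -1.0]]
contact_force: [0.1, 0.1, -0.5]
finger_gap: 0.0606
finger_force: 0.0
```

apply_moves --moves "0.0145 -0.043 0 -0.38; 0.0145 -0.043 0 -0.38; 0.0145 -0.043 0 -0.38; 0.0145 -0.043 0 -0.38; 0 0 0 0"

```text
time: 7.28
eef_pos: [0.534, -0.1167, 0.1769]
orientation: [[0.989, -0.145, 0.002], [-0.145, -0.989, -0.002], [0.002, 0.002, -1.0]]
contact_force: [0.1, 0.3, 0.3]
finger_gap: 0.0838
finger_force: 0.0
```

apply_moves --moves "0 0 0 0; 0 0 0 0; 0 0 -0.03 0; 0 0 -0.03 0; 0 0 -0.01 0"

```text
time: 7.7
eef_pos: [0.5307, -0.1113, 0.1399]
orientation: [[0.99, -0.14, -0.004], [-0.14, -0.99, 0.002], [-0.004, -0.001, -1.0]]
contact_force: [-0.0, -0.0, 0.0]
finger_gap: 0.0839
finger_force: 0.0
```

Run:
```python
from h import *
p,d,K,A,b=cap("wrist"); W=cloud(d,K,A,b); cv2.imwrite("pics/w1.png",p[...,::-1])
m=(W[...,2]>.08)&(W[...,2]<.096)&(W[...,0]>.47)&(W[...,0]<.63)&(W[...,1]<-.06)&(W[...,1]>-.17)
n,l,s,_=cv2.connectedComponentsWithStats(m.astype(np.uint8)); m=l==1+np.argmax(s[1:,4])
print(m.sum(),cv2.minAreaRect(W[m][:,:2].astype(np.float32)),r.get_state()["eef_pos"])
```

```text
18873 ((0.5532039403915405, -0.11582620441913605), (0.060255881398916245, 0.10982360690832138), 82.09537506103516) [ 0.53033142 -0.11120049  0.13942823]
```

View pics/w1.png

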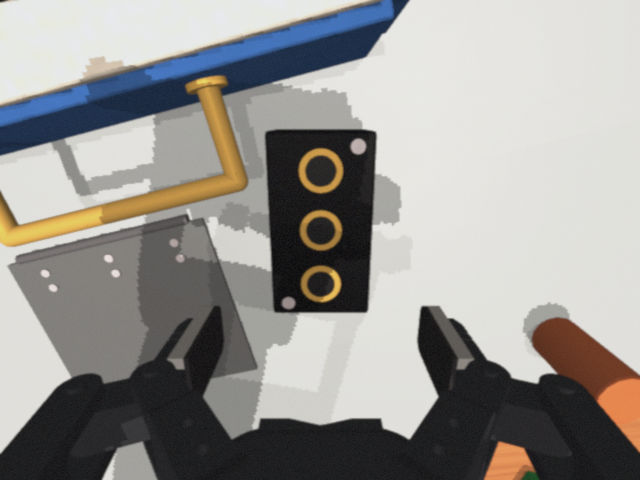

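The picture shows the block (320,220) square between the fingers (200,340)/(440,340), with the handle's bar end (240,180) clear to its left. I descend and grip.

apply_moves --moves "0.003 -0.002 -0.04 0; 0.003 -0.002 -0.04 0; 0 0 -0.04 0; 0 0 -0.03 0; 0 0 -0.018 0"

```text
time: 8.17
eef_pos: [0.5345, -0.1139, 0.0568]
orientation: [[0.99, -0.14, -0.002], [-0.14, -0.99, 0.001], [-0.003, -0.001, -1.0]]
contact_force: [-0.7, 0.5, -0.6]
finger_gap: 0.0841
finger_force: 0.0
```

apply_moves --moves "0 0 0 0; 0 0 0 0; 0 0 0 0; 0 0 0 0; 0 0 0 0" --claw 50 --squeeze 60

```text
time: 8.58
eef_pos: [0.5364, -0.1152, 0.0593]
orientation: [[0.99, -0.141, 0.002], [-0.141, -0.99, -0.001], [0.002, 0.0, -1.0]]
contact_force: [1.2, -0.1, 0.4]
finger_gap: 0.059
finger_force: 68.3
```

apply_moves --moves "0 0 0.01 0; 0 0 0.02 0; 0 0 0.02 0; 0 0 0.02 0; 0 0 0.01 0"

```text
time: 9.0
eef_pos: [0.537, -0.1155, 0.1008]
orientation: [[0.99, -0.141, 0.003], [-0.141, -0.99, -0.001], [0.003, 0.001, -1.0]]
contact_force: [1.2, -0.1, -3.8]
finger_gap: 0.059
finger_force: 67.9
```

apply_moves --moves "0.002 -0.02 0 0; 0.004 -0.04 0 0; 0.005 -0.044 0 0; 0.005 -0.044 0 0; 0.005 -0.044 0 0"

```text
time: 9.42
eef_pos: [0.5459, -0.2126, 0.0981]
orientation: [[0.99, -0.141, -0.0], [-0.141, -0.99, -0.0], [-0.0, 0.0, -1.0]]
contact_force: [0.1, 0.1, -3.9]
finger_gap: 0.0588
finger_force: 67.9
```

apply_moves --moves "0.005 -0.044 0 0; 0.004 -0.03 0 0; 0.002 -0.016 0 0; 0 0 0 0; 0 0 0 0"

```text
time: 9.83
eef_pos: [0.5513, -0.2558, 0.0979]
orientation: [[0.99, -0.142, -0.001], [-0.142, -0.99, 0.001], [-0.001, -0.001, -1.0]]
contact_force: [-0.1, 0.4, -3.3]
finger_gap: 0.059
finger_force: 67.8
```

Run:
```python
from h import *
p,d,K,A,b=cap("side"); cv2.imwrite("pics/s3.png",p[120:320,160:440][...,::-1])
s=r.get_state(); print(s["eef_pos"],s["contact_force"],s["finger_gap"],st(np.array(s["eef_pos"])))
```

```text
[ 0.55118839 -0.25507486  0.09785324] [ 0.36608838  0.3394647  -3.58675096] 0.05897452677239924 [-0.05772399 -0.23113292  0.09785324]
```

View pics/s3.png

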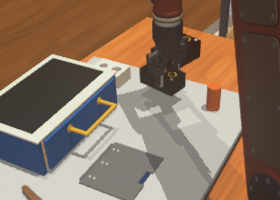

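The block hangs level in the gripper (crop 165,80), between the mould and the plug (213,95). I set it down.

apply_moves --moves "0 0 -0.02 0; 0 0 -0.02 0; 0 0 -0.02 0; 0 0 -0.01 0; 0 0 -0.004 0"

```text
time: 10.3
eef_pos: [0.55, -0.2545, 0.0594]
orientation: [[0.99, -0.14, -0.004], [-0.14, -0.99, 0.003], [-0.005, -0.002, -1.0]]
contact_force: [-3.2, 2.3, 1.3]
finger_gap: 0.0591
finger_force: 68.5
```

apply_moves --moves "0 0 -0.002 0; 0 0 -0.002 0; 0 0 -0.001 0; 0 0 0 0; 0 0 0 0"

```text
time: 10.72
eef_pos: [0.5519, -0.2561, 0.0593]
orientation: [[0.99, -0.141, 0.001], [-0.141, -0.99, -0.0], [0.001, 0.0, -1.0]]
contact_force: [-0.8, 1.3, -0.6]
finger_gap: 0.0589
finger_force: 68.1
```

apply_moves --moves "0 0 -0.002 0; 0 0 0 0; 0 0 0 0; 0 0 0 0; 0 0 0 0"

```text
time: 11.13
eef_pos: [0.5519, -0.2561, 0.0593]
orientation: [[0.99, -0.141, 0.0], [-0.141, -0.99, 0.0], [0.0, -0.0, -1.0]]
contact_force: [-4.2, 2.0, 4.7]
finger_gap: 0.0591
finger_force: 68.8
```

apply_moves --moves "0 0 0 0; 0 0 0 0; 0 0 0 0; 0 0 0 0; 0 0 0 0" --claw 84

```text
time: 11.55
eef_pos: [0.5518, -0.2562, 0.0578]
orientation: [[0.99, -0.141, 0.0], [-0.141, -0.99, -0.0], [0.0, 0.0, -1.0]]
contact_force: [-0.0, 0.7, 0.3]
finger_gap: 0.0841
finger_force: 0.0
```

apply_moves --moves "0 0 0.02 0; 0 0 0.06 0; 0 0 0.07 0; 0 0 0.07 0; 0 0 0.06 0"

```text
time: 11.97
eef_pos: [0.5521, -0.2563, 0.201]
orientation: [[0.99, -0.141, 0.002], [-0.141, -0.99, -0.001], [0.002, 0.001, -1.0]]
contact_force: [0.3, -0.1, 1.1]
finger_gap: 0.084
finger_force: 0.0
```

Run:
```python
from h import *
p,d,K,A,b=cap("wrist"); W=cloud(d,K,A,b); S=st(W)
m=(W[...,2]>.08)&(W[...,2]<.1)&(S[...,0]>-.13)&(S[...,0]<.06)&(S[...,1]<-.15)&(S[...,1]>-.3)
n,l,s,_=cv2.connectedComponentsWithStats(m.astype(np.uint8)); m=l==1+np.argmax(s[1:,4])
print(m.sum(),cv2.minAreaRect(S[m][:,:2].astype(np.float32)),np.percentile(W[m][:,2],[2,50,98]),cv2.boxPoints(cv2.minAreaRect(S[m][:,:2].astype(np.float32))))
s=r.get_state();print(s["eef_pos"],s["time"],wo(.0225,0))
```

```text
11349 ((-0.04011989012360573, -0.2378600537776947), (0.06010875478386879, 0.110014908015728), 76.63944244384766) [0.08878815 0.0904381  0.0920859 ] [[-0.10058349 -0.25439   ]
 [ 0.00645389 -0.27981204]
 [ 0.02034371 -0.2213301 ]
 [-0.08669367 -0.19590807]]
[ 0.55589354 -0.25847468  0.20880611] 12.0167 [ 0.60839185 -0.01719657]
```

apply_moves --moves "0.0125 0.053 0 0.38; 0.0125 0.053 0 0.38; 0.0125 0.053 0 0.38; 0.0125 0.053 0 0.38; 0.0125 0.053 0 0.38" --claw 0 --squeeze 30

```text
time: 12.43
eef_pos: [0.5832, -0.1225, 0.1985]
orientation: [[1.0, -0.008, 0.001], [-0.008, -1.0, -0.0], [0.001, 0.0, -1.0]]
contact_force: [0.1, 0.3, 0.2]
finger_gap: 0.0239
finger_force: 0.0
```

apply_moves --moves "0.0125 0.053 0 0.38; 0.0125 0.053 0 0.38; 0.0125 0.053 0 0.38; 0.0125 0.053 0 0.38; 0 0 0 0"

```text
time: 12.85
eef_pos: [0.6087, -0.0129, 0.1984]
orientation: [[0.995, 0.102, 0.001], [0.102, -0.995, 0.003], [0.002, -0.002, -1.0]]
contact_force: [0.6, 0.4, 0.3]
finger_gap: -0.0001
finger_force: 0.0
```

apply_moves --moves "0 0 0 0; 0 0 0 0; 0 0 0 0; 0 0 0 0; 0 0 0 0"

```text
time: 13.27
eef_pos: [0.6077, -0.0186, 0.1978]
orientation: [[0.995, 0.095, -0.0], [0.095, -0.995, -0.0], [-0.0, 0.0, -1.0]]
contact_force: [0.2, -0.3, 0.8]
finger_gap: -0.0
finger_force: 0.0
```

Run:
```python
from h import *
np.set_printoptions(precision=4,suppress=True)
for n in("side","wrist","top"):
    p,d,K,A,b=cap(n); W=cloud(d,K,A,b); S=st(W); x,y,zz=S[...,0],S[...,1],S[...,2]; cv2.imwrite(f"pics/{n}4.png",p[...,::-1])
    hsv=cv2.cvtColor(p,cv2.COLOR_RGB2HSV)
    h=(hsv[...,0]>14)&(hsv[...,0]<32)&(hsv[...,1]>110)&(abs(y)<.08)&(zz>.105)&(zz<.13)&(x>-.04)&(x<.05)
    if h.sum()>20:
        q=h&(abs(y)<.05); print(n,q.sum(),np.percentile(x[q],[2,50,98]),y[h].min(),y[h].max(),zz[q].max())
    c=(zz>.138)&(zz<.152)&(abs(y)<.14)&(x>0)&(x<.3)
    if c.sum()>20: print("case",np.percentile(x[c],[.5,2]))
s=r.get_state();print(s["eef_pos"],st(np.array(s["eef_pos"])),s["time"])
```

```text
side 137 [-0.0078 -0.005  -0.0007] -0.065086870882837 0.07080347144571557 0.12184375856061991
case [0.048  0.0491]
wrist 1864 [-0.0047  0.0007  0.0038] -0.06524144959100152 0.06311962491234244 0.12192989361360368
case [0.0499 0.0522]
top 88 [-0.0075 -0.0037  0.0008] -0.06685452578481918 0.0668122721873517 0.12373821553633912
case [0.0484 0.0537]
[ 0.6078 -0.0182  0.1978] [ 0.0218 -0.0009  0.1978] 13.4167
```

View pics/wrist4.png

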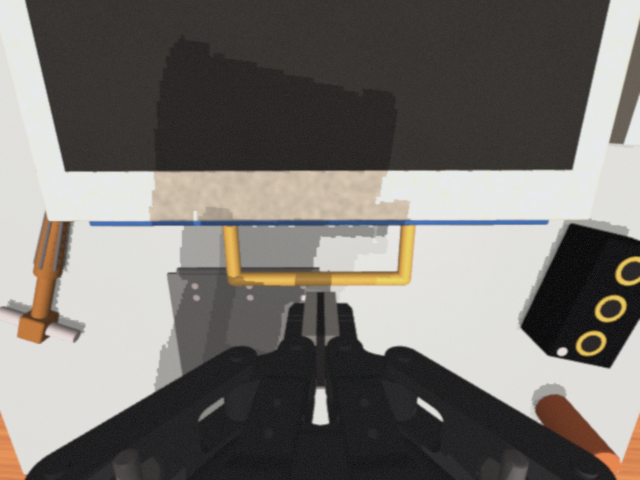

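The wrist picture shows the bow handle's bar (320,280), its legs (232,250)/(405,250) and the blue panel's edge at row 222. The gap is open from above, so I lower the shut fingers into it, watching the force.

apply_moves --moves "0 0 -0.04 0; 0 0 -0.04 0; 0 0 -0.03 0; 0 0 -0.02 0; 0 0 0 0"

```text
time: 13.83
eef_pos: [0.6057, -0.0174, 0.1298]
orientation: [[0.995, 0.097, -0.006], [0.097, -0.995, 0.001], [-0.005, -0.001, -1.0]]
contact_force: [0.2, 0.9, -0.4]
finger_gap: 0.0001
finger_force: 0.0
```

apply_moves --moves "0 0 -0.02 0; 0 0 -0.02 0; 0 0 -0.02 0; 0 0 0 0; 0 0 0 0"

```text
time: 14.25
eef_pos: [0.6072, -0.0174, 0.1019]
orientation: [[0.995, 0.097, -0.002], [0.097, -0.995, 0.0], [-0.002, -0.0, -1.0]]
contact_force: [0.5, 0.8, -0.3]
finger_gap: -0.0001
finger_force: 0.0
```

apply_moves --moves "-0.006 -0.0006 0 0; -0.006 -0.0006 0 0; -0.006 -0.0006 0 0; -0.006 -0.0006 0 0; -0.006 -0.0006 0 0"

```text
time: 14.67
eef_pos: [0.5941, -0.019, 0.1036]
orientation: [[0.995, 0.097, 0.004], [0.097, -0.995, -0.0], [0.004, 0.0, -1.0]]
contact_force: [4.1, 1.4, -1.9]
finger_gap: -0.0
finger_force: 2.2
```

apply_moves --moves "-0.012 -0.0012 0 0; -0.012 -0.0012 0 0; -0.012 -0.0012 0 0; -0.012 -0.0012 0 0; -0.012 -0.0012 0 0"

```text
time: 15.08
eef_pos: [0.5631, -0.0221, 0.1035]
orientation: [[0.995, 0.097, 0.002], [0.097, -0.995, -0.0], [0.002, 0.0, -1.0]]
contact_force: [4.6, 1.4, 0.3]
finger_gap: -0.0001
finger_force: 2.4
```

apply_moves --moves "-0.012 -0.0012 0 0; -0.012 -0.0012 0 0; -0.012 -0.0012 0 0; -0.012 -0.0012 0 0; -0.012 -0.0012 0 0"

```text
time: 15.5
eef_pos: [0.5329, -0.0251, 0.1034]
orientation: [[0.995, 0.097, 0.001], [0.097, -0.995, -0.0], [0.001, 0.0, -1.0]]
contact_force: [4.4, 1.0, 3.5]
finger_gap: -0.0002
finger_force: 2.4
```

apply_moves --moves "-0.012 -0.0012 0 0; -0.012 -0.0012 0 0; -0.012 -0.0012 0 0; -0.012 -0.0012 0 0; -0.012 -0.0012 0 0"

```text
time: 15.92
eef_pos: [0.5024, -0.0282, 0.1029]
orientation: [[0.995, 0.097, 0.0], [0.097, -0.995, -0.0], [0.0, 0.0, -1.0]]
contact_force: [5.7, 1.0, 4.5]
finger_gap: -0.0003
finger_force: 2.4
```

apply_moves --moves "-0.012 -0.0012 0 0; -0.012 -0.0012 0 0; -0.012 -0.0012 0 0; -0.01 -0.001 0 0; -0.008 -0.0008 0 0"

```text
time: 16.33
eef_pos: [0.4749, -0.0309, 0.1026]
orientation: [[0.995, 0.097, -0.001], [0.097, -0.995, -0.0], [-0.001, 0.0, -1.0]]
contact_force: [3.9, -0.5, 3.5]
finger_gap: 0.0001
finger_force: 2.2
```

apply_moves --moves "-0.006 -0.0006 0 0; -0.006 -0.0006 0 0; -0.006 -0.0006 0 0; -0.005 -0.0005 0 0; -0.004 -0.0004 0 0"

```text
time: 16.75
eef_pos: [0.4619, -0.0321, 0.1026]
orientation: [[0.995, 0.097, -0.001], [0.097, -0.995, -0.0], [-0.001, -0.0, -1.0]]
contact_force: [2.8, 0.1, 1.3]
finger_gap: -0.0004
finger_force: 2.1
```

apply_moves --moves "-0.004 -0.0004 0 0; -0.004 -0.0004 0 0; -0.003 -0.0003 0 0; -0.003 -0.0003 0 0; -0.002 -0.0002 0 0"

```text
time: 17.17
eef_pos: [0.4609, -0.0324, 0.1032]
orientation: [[0.995, 0.095, 0.018], [0.095, -0.996, 0.001], [0.018, 0.0, -1.0]]
contact_force: [22.7, 3.4, -15.4]
finger_gap: -0.0003
finger_force: 11.6
```

The force jumped to 23 N at about the expected place, so the drawer is at its stop. I ease off inside the bow, lift out and check.

apply_moves --moves "0.006 0.0006 0 0; 0.006 0.0006 0 0; 0.008 0.0008 0 0; 0.008 0.0008 0 0; 0 0 0 0"

```text
time: 17.58
eef_pos: [0.4668, -0.0311, 0.1016]
orientation: [[0.995, 0.097, -0.005], [0.097, -0.995, 0.001], [-0.004, -0.001, -1.0]]
contact_force: [0.5, -0.6, -0.0]
finger_gap: 0.0001
finger_force: 0.0
```

apply_moves --moves "0 0 0.01 0; 0 0 0.04 0; 0 0 0.06 0; 0 0 0.06 0; 0 0 0.06 0"

```text
time: 18.0
eef_pos: [0.4668, -0.0312, 0.2184]
orientation: [[0.995, 0.097, -0.003], [0.097, -0.995, 0.001], [-0.003, -0.001, -1.0]]
contact_force: [1.1, -0.0, -0.1]
finger_gap: 0.0001
finger_force: 0.0
```

apply_moves --moves "0 0 0.06 0; 0 0 0.06 0; 0 0 0.04 0; 0 0 0 0; 0 0 0 0"

```text
time: 18.42
eef_pos: [0.4685, -0.0316, 0.2991]
orientation: [[0.995, 0.097, 0.002], [0.097, -0.995, -0.001], [0.002, 0.001, -1.0]]
contact_force: [-0.6, -0.2, -0.4]
finger_gap: 0.0002
finger_force: 0.0
```

Run:
```python
from h import *
np.set_printoptions(precision=4,suppress=True)
for n in("side","wrist","top"):
    p,d,K,A,b=cap(n); W=cloud(d,K,A,b); S=st(W); x,y,zz=S[...,0],S[...,1],S[...,2]; cv2.imwrite(f"pics/{n}5.png",p[...,::-1])
    hsv=cv2.cvtColor(p,cv2.COLOR_RGB2HSV)
    h=(hsv[...,0]>14)&(hsv[...,0]<32)&(hsv[...,1]>110)&(abs(y)<.08)&(zz>.105)&(zz<.13)&(x>-.19)&(x<-.1)
    if h.sum()>20:
        q=h&(abs(y)<.05)&(x<-.12); print(n,q.sum(),np.percentile(x[q],[2,50,98]))
    f=(y>0)&(y<.13)&(x<-.155)&(x>-.158)
s=r.get_state();print(s["eef_pos"],s["contact_force"],s["time"])
```

```text
side 125 [-0.148  -0.1453 -0.1404]
wrist 929 [-0.1451 -0.1404 -0.1369]
top 61 [-0.1476 -0.1446 -0.1405]
[ 0.4669 -0.0312  0.2956] [-0.5925 -0.0812 -0.4387] 18.5667
```

View pics/side5.png

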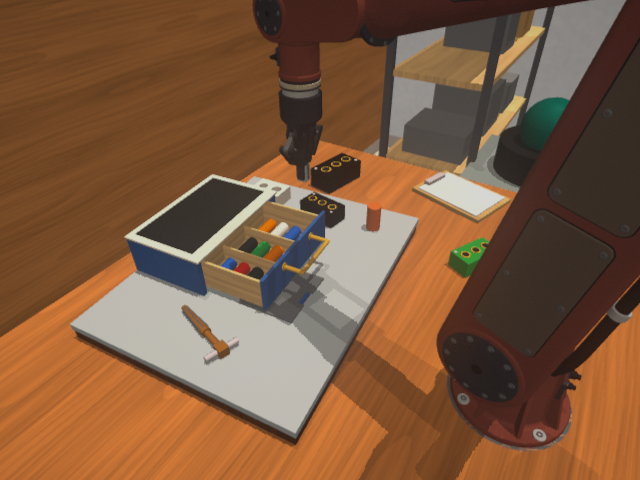

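View pics/top5.png

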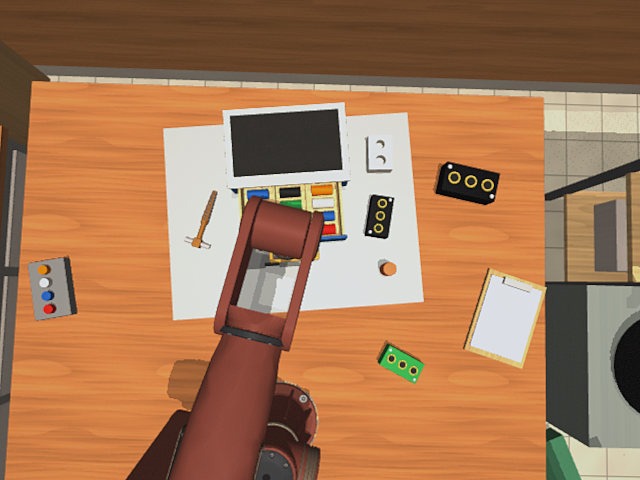

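The drawer stands fully out (side view 290,245) over the shut flap. The block is flat at (379,217) in the top picture, and the reamer, mould and plug are where they were. Handing in.

```bash
python3 -c "
from cell import r
print(r.finish_job())"
```

```text
the job is handed in; nothing more can be done
None
```

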